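# Hang the draining rack on both hooks of its stand

## Robot

A 6-joint arm with a two-finger parallel gripper is mounted at the origin on the work surface. World frame = base frame: x ahead of the robot, y to its left, z up, the work surface at z = 0. Lengths are in m, angles in rad, forces in N, time in s.
With the tool pointing down it reaches from about 0.25 to 0.725 m from the base axis. Payload 4 kg.
Tool frame: the origin (TCP) lies midway between the tips of the shut fingers; the grasp point (between the pads) lies 19 mm behind it; z points along the fingers, y is the direction in which the jaws open and shut (so a half turn about z gives the same grasp; the last joint's range is limited). The gripper opens to 85 mm and grips with 20 to 120 N. Pads are 22 mm wide; open, the fingers measure 114 mm over their backs; the gripper's body (76 mm by 85 mm) begins 54 mm behind the grasp point. The pads swing forward as they close: fully open they stand 13 mm farther back than shut.
Start: joints at [1.118, 0.241, 0.005, 1.335, 0, 1.571], TCP at [0.219, 0.45, 0.231] pointing down, gripper open.
Joint ranges: [-2.72, 2.72], [-1.05, 1.87], [-1.09, 1.28], [-1.99, 2.15], [-1.42, 1.44], [-3.14, 3.14]. Speed limits (rad/s): [2.79, 2.79, 3.14, 3.14, 3.14, 3.14].

## Interface

Orientations are given as a unit quaternion [x, y, z, w].
In Python, from workcell import monitor, cams, order gives the robot as it stands.
- The arm moves only by the tool send_rows, never from a script. Its argument "moves" is a list of rows, each a list of 4 numbers: the shift along the tool's x, y, z as a fraction of full scale, then the turn about the tool's z as a fraction of full scale. A call has 1 to 20 rows; each row shifts and turns the commanded pose from where the row before left it, along the tool's axes as they then stand; what a row does not reach is not made up. Full scale, the value 1, is 100 cm for a shift and 0.1 rad for a turn. A row lasts 1/10 s, in which the tool goes at most 50 mm and 8.59 degrees, less where a joint would pass 70% of its speed; a pose out of reach is approached as far as the arm can. A call with a number of a shift or a turn outside -1 to 1 is refused whole. A call with a gripper value outside its range is refused whole. "claw" is the gripper's target within -1 to 1 (fully open at 1, half-way at 0, shut at -1), set as the call begins (left out, the last holds). The fingers move at their own pace and stop on an object; the grip force is fixed at half the most. Time passes only in rows, so rows that do not move let the fingers close. It gives the time, the measured TCP pose, the force and the opening at its end, in the units of the state.
- monitor.get_obs(): the state, without advancing time (a new reading comes with each control period).
- cams.camera(name): name is "side" or "top"; returns (picture, depth): 480x640x3 uint8, blue, green, red; 480x640 float32, m along the optical axis (not along the pixel's ray), 0 where there is no reading.
- cams.camera_info(name): a dict with "intrinsics" (3x3 intrinsics, pixels), "T" (4x4, takes a point from camera to world coordinates). Camera axes: x right, y up, looking along -z (the intrinsics and any distortion apply to the point x, -y, -z); pixel columns grow to the right and rows downward; lengths in m; the calibration is good to about 2 mm. A picture is of the moment at which its call begins. camera_info takes no time and is no camera call.
- order.job_done(): hands the job in, once; it reports no verdict.
The state is a dict: "clock": time; "joint_pos": joint angles; "joint_vel": joint speeds; "tau": joint torques, N m; "eef_pos": TCP position; "tool_rot": TCP orientation; "ft_force": force on the tool from outside, world axes, zero at the start; "ft_torque": the same for the moment, N m; "grip_width": finger opening in m.
Only numpy, scipy, OpenCV 4.12 (cv2) and the standard library are available. Lean on these libraries where they do the work, as an engineer would, in place of code of your own. Each camera call takes 0.05 s, during which the arm holds its last target.

## Task

Lift the wire draining rack with the washed beakers off the bench, keep it upright, and hang it by its bar on the two hooks of the draining stand. Before you let go, make sure both ends are down in their hooks and give the rack a light tug towards the hook tips, so that you feel both tips hold it; then release it and leave it hanging at rest. Be gentle: press on the hooks and stand with no more than 25 newtons at any time, and leave the other things on the bench alone.

Things in the scene. Friction and masses are not known exactly. Their poses are not given: they have to be found in the camera images.
- rack_grip (a point): Wire draining rack (loose, 0.4 to 0.65 kg, three glass beakers fixed in it): centre of the black grip on its carrying bar, 155 mm above the rack's foot. y runs along the bar, z up. Grip 90 (y) x 18 (x) x 22 mm high. Below it, a basket 221 (y) x 97 (x) x 50 mm, beakers up to 70 mm. The same both ways round.
- rack_end1 (a point): On the axis of the rack's round steel bar (8 mm thick), 130 mm from the grip centre towards the rack's +y. The bar is bare from 111 mm (sloping end frame of the basket) to 148 mm (black end knob, 16 mm thick, out to 158 mm): this part lies in a hook.
- rack_end2 (a point): The same at the other end, 130 mm towards the rack's -y.
- stand: Draining stand (fixed): steel drip tray 170 (x) x 330 (y) x 16 mm high; origin at the centre of its underside. Rods (14 mm, up to 183 mm high) at x = +60, y = +-130 mm, a cross rod between them at 60 mm. Two upright rigid J hooks at x = 0, y = +-130 mm, tips towards -x; nominal floor 210 mm above the bench (bar axis then at 214 mm). Nothing stands above the hooks.
- bracket_a: Bracket of the hook on the stand's +y side; origin on the hook's axis, 45 mm below the nominal floor; axes as the stand. Each hook was set by hand and clamped, on its own, up to 12 mm above or below and 2.5 mm before or behind nominal; the bracket does not show it. Hook: steel strip 14 mm wide (y); level floor, inner faces at x = -9 and +9; back 32 high; tip upright to 12, then flaring out to x = -18, 22 high.
- bracket_b: Bracket of the hook on the stand's -y side, the same in all else; its hook is set on its own, so the hung bar may slope by up to 0.095 rad and be turned by up to 0.02 rad.
- flask_small: Stoppered glass volumetric flask, 72 mm wide, 205 mm high; origin: centre of its underside. Leave alone.
- flask_large: Stoppered glass volumetric flask, 100 mm wide, 245 mm high; origin: centre of its underside. Leave alone.
- jar: White plastic sample jar, 56 mm wide, 62 mm high; origin: centre of its underside. Leave alone.
- amber: Amber reagent bottle with red cap, 68 mm wide, 150 mm high; origin: centre of its underside. Leave alone.
- washbottle: Clear plastic bottle with red cap, 68 mm wide, 165 mm high; origin: centre of its underside. Leave alone.
- beaker: Empty glass beaker, 64 mm wide, 85 mm high; origin: centre of its underside. Leave alone.
- spatula: Steel laboratory spatula, 190 mm long, 5 mm high, lying flat; origin: middle of its underside. Leave alone.

How it is judged:
On the way, in this order (a step that is already met when the one before it is completed fails the run):
1. the rack is held in the fingers, clear of the bench (contact force between the fingers and rack above 1 N and height (world z) of rack_grip above 0.19 m), for 0.2 s.
2. still held, both ends of the bar lie in their hooks and press on them, and a tug presses the bar against both hook tips with at least 1 N each (contact force between the fingers and rack above 1 N and ((x of rack_end1 in the frame of stand between -0.0095 and 0.0095 m and y of rack_end1 in the frame of stand between 0.114 and 0.146 m and z of rack_end1 in the frame of stand between 0.196 and 0.232 m and x of rack_end2 in the frame of stand between -0.0095 and 0.0095 m and y of rack_end2 in the frame of stand between -0.146 and -0.114 m and z of rack_end2 in the frame of stand between 0.196 and 0.232 m) or (x of rack_end1 in the frame of stand between -0.0095 and 0.0095 m and y of rack_end1 in the frame of stand between -0.146 and -0.114 m and z of rack_end1 in the frame of stand between 0.196 and 0.232 m and x of rack_end2 in the frame of stand between -0.0095 and 0.0095 m and y of rack_end2 in the frame of stand between 0.114 and 0.146 m and z of rack_end2 in the frame of stand between 0.196 and 0.232 m)) and contact force between rack and bracket_a above 0.5 N and contact force between rack and bracket_b above 0.5 N and contact force between rack and hook_a_c2 above 1 N and contact force between rack and hook_b_c2 above 1 N), for 0.2 s.
At the end, for the whole second after the job is handed in: The rack hangs released, at rest and within 0.2 rad of upright, each end of its bar in its own hook (either way round): bar axis within 9.5 mm (x) and 16 mm (y) of the hook's nominal place, 196 to 232 mm above the bench, pressing on that hook with over 0.5 N (((x of rack_end1 in the frame of stand between -0.0095 and 0.0095 m and y of rack_end1 in the frame of stand between 0.114 and 0.146 m and z of rack_end1 in the frame of stand between 0.196 and 0.232 m and x of rack_end2 in the frame of stand between -0.0095 and 0.0095 m and y of rack_end2 in the frame of stand between -0.146 and -0.114 m and z of rack_end2 in the frame of stand between 0.196 and 0.232 m) or (x of rack_end1 in the frame of stand between -0.0095 and 0.0095 m and y of rack_end1 in the frame of stand between -0.146 and -0.114 m and z of rack_end1 in the frame of stand between 0.196 and 0.232 m and x of rack_end2 in the frame of stand between -0.0095 and 0.0095 m and y of rack_end2 in the frame of stand between 0.114 and 0.146 m and z of rack_end2 in the frame of stand between 0.196 and 0.232 m)) and contact force between rack and bracket_a above 0.5 N and contact force between rack and bracket_b above 0.5 N and contact force between the fingers and rack below 0.05 N and linear speed of rack below 0.02 m/s and angular speed of rack below 0.1 rad/s and angle between rack's own z axis and vertical below 0.2 rad); the robot touches nothing.
It fails at once if the rack is pressed or jolted against the stand or its hooks with more than 25 N (contact force between rack and stand above 25 N).
It fails at once if the robot itself presses on the stand with more than 25 N (contact force between any of the fingers, the arm and stand above 25 N).
It fails at once if the rack tips more than 0.35 rad (20 degrees) from upright (angle between rack's own z axis and vertical above 0.35 rad).
It fails at once if another thing on the bench is moved more than 15 mm (distance of any of flask_small, flask_large, jar, amber, washbottle, beaker, spatula from where it was at the start of the episode above 0.015 m).
It also fails if it takes over 72 s, if anything falls off the work surface, if the arm or the gripper's body presses on something with over 40 N, if the wrist force passes 120 N, or if a joint passes its speed limit or range.

## Working session

There is one attempt and no reset: what is moved stays moved. The work goes in short steps, Python scripts to look and compute and a tool call to move; the robot and the scene stay as the last step left them, time stands still between calls to the robot, and variables do not carry over. Pictures are saved under pics/ and viewed, and the job is handed in when it is done.

Besides the shell and the picture viewer there is one more tool, called after "Call:" as name(argument=value, ...) on one line, values as JSON. send_rows: Moves the arm, as the interface text tells. Its arguments: {"type":"object","properties":{"moves":{"type":"array","items":{"type":"array","items":{"type":"number","minimum":-1,"maximum":1}}},"claw":{"type":"number"}},"required":["moves"]}

```bash
ls; mkdir -p pics
python3 - <<'E'
from workcell import monitor,cams
import cv2,numpy as np
np.set_printoptions(precision=4,suppress=True)
for k,v in monitor.get_obs().items(): print(k,v)
for n in("side","top"):
    p,d=cams.camera(n); i=cams.camera_info(n)
    cv2.imwrite(f"pics/{n}0.png",p); np.save(f"pics/{n}0.npy",d); print(n,i)
E
```

```text
pics
clock 0.0
joint_pos [ 1.118   0.2414  0.0037  1.3352 -0.      1.5708]
joint_vel [ 0.0015  0.     -0.0018 -0.0006  0.0004 -0.0007]
tau [  0.0003 -37.2319  25.2406   0.0169   0.       0.    ]
eef_pos [0.2185 0.449  0.2304]
tool_rot [ 0.2245  0.9745 -0.001  -0.0002]
ft_force [ 0.3675  0.3548 -0.4144]
ft_torque [-0.015   0.0497  0.0298]
grip_width 0.08566559451933997
side {'intrinsics': array([[552.5989,   0.    , 326.3961],
       [  0.    , 552.5989, 240.8558],
       [  0.    ,   0.    ,   1.    ]]), 'T': array([[-0.9953,  0.0318, -0.0915,  0.3989],
       [-0.0945, -0.525 ,  0.8459,  1.2874],
       [-0.0212,  0.8505,  0.5255,  0.8803],
       [ 0.    ,  0.    ,  0.    ,  1.    ]])}
top {'intrinsics': array([[523.9258,   0.    , 311.3422],
       [  0.    , 523.9258, 242.3046],
       [  0.    ,   0.    ,   1.    ]]), 'T': array([[-0.0216,  0.9959, -0.088 ,  0.4634],
       [-0.9996, -0.0231, -0.0156,  0.0667],
       [-0.0175,  0.0877,  0.996 ,  1.1656],
       [ 0.    ,  0.    ,  0.    ,  1.    ]])}
```

View pics/side0.png

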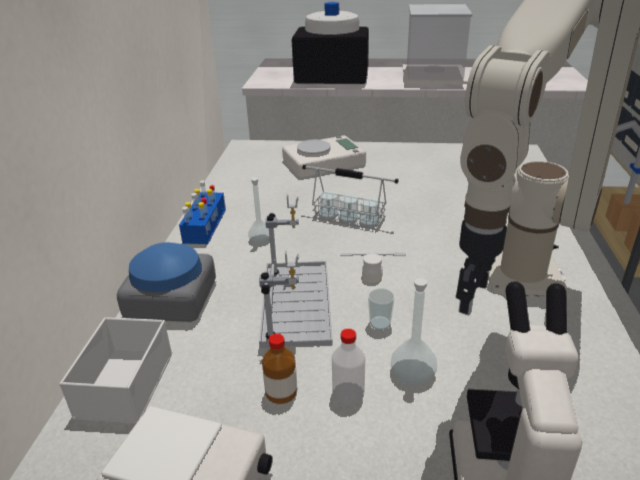

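View pics/top0.png

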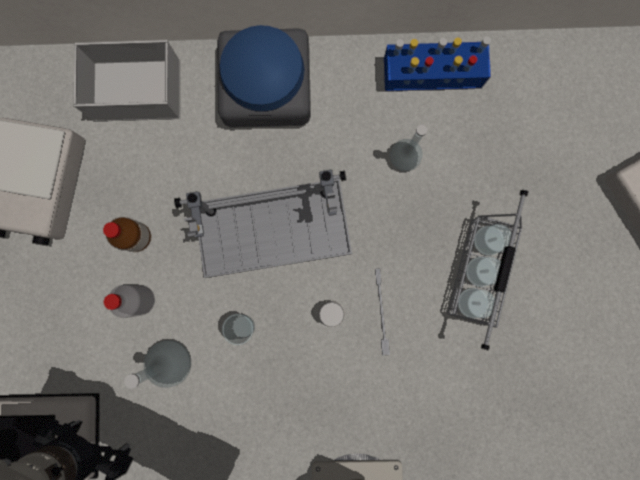

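The side view shows the stand at about (297,300), its hooks at about (292,205) and (292,262), and the rack's black grip at (349,174). In the top view the grip is at (505,269), the tray at about (275,230), and the hooks at about (195,225) and (330,200). I'll zoom in on these.

```bash
cat > h.py <<'E'
import cv2,numpy as np
from workcell import monitor,cams
np.set_printoptions(precision=4,suppress=True)
I={n:cams.camera_info(n) for n in("side","top")}
def ray(n,u,v):
    K=I[n]["intrinsics"];T=I[n]["T"]
    d=np.array([(u-K[0,2])/K[0,0],-(v-K[1,2])/K[1,1],-1.]); return T[:3,3],T[:3,:3]@d
def plane(n,u,v,z):
    o,d=ray(n,u,v); return o+d*(z-o[2])/d[2]
def tri(us,ut):
    A=[];b=[]
    for n,p in(("side",us),("top",ut)):
        o,d=ray(n,*p);d=d/np.linalg.norm(d);M=np.eye(3)-np.outer(d,d);A.append(M);b.append(M@o)
    x=np.linalg.lstsq(np.vstack(A),np.hstack(b),rcond=None)[0]
    return x,np.linalg.norm(np.vstack(A)@x-np.hstack(b))
def proj(n,p):
    K=I[n]["intrinsics"];T=I[n]["T"];c=T[:3,:3].T@(np.asarray(p)-T[:3,3])
    return np.array([K[0,0]*c[0]/-c[2]+K[0,2],K[1,1]*-c[1]/-c[2]+K[1,2]])
def crop(img,x,y,w,h,s,f): cv2.imwrite(f,cv2.resize(img[y:y+h,x:x+w],None,fx=s,fy=s,interpolation=cv2.INTER_CUBIC))
E
python3 - <<'E'
from h import *
s=cv2.imread("pics/side0.png");t=cv2.imread("pics/top0.png")
crop(s,290,155,120,90,6,"pics/s_rack.png");crop(s,255,180,80,80+95,3.4,"pics/s_stand.png")
crop(t,170,160,190,130,4,"pics/t_stand.png");crop(t,430,180,110,180,3.3,"pics/t_rack.png")
for n,i in(("side",s),("top",t)):
    d=np.load(f"pics/{n}0.npy")
    x0,y0,x1,y1=(295,160,405,200) if n=="side" else (475,180,535,355)
    m=((i.max(2)<40)).astype(np.uint8)
    k,l,st,c=cv2.connectedComponentsWithStats(m)
    for j in range(1,k):
        if st[j,4]>6 and x0<c[j][0]<x1 and y0<c[j][1]<y1: print(n,c[j],st[j])
E
```

```text
side [348.4385 173.3692] [336 170  26   8 130]
top [523.5714 192.2857] [521 191   6   4  21]
top [504.1413 268.6739] [494 246  21  46 460]
top [484.7  346.45] [482 345   7   4  20]
```

View pics/s_rack.png

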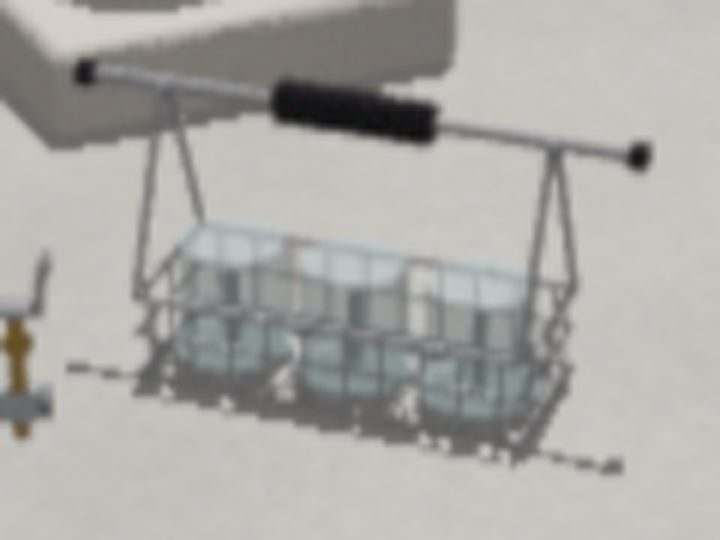

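View pics/s_stand.png

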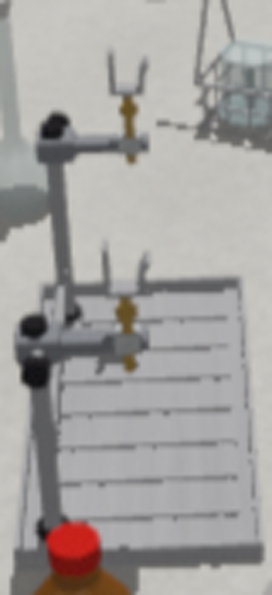

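View pics/t_stand.png

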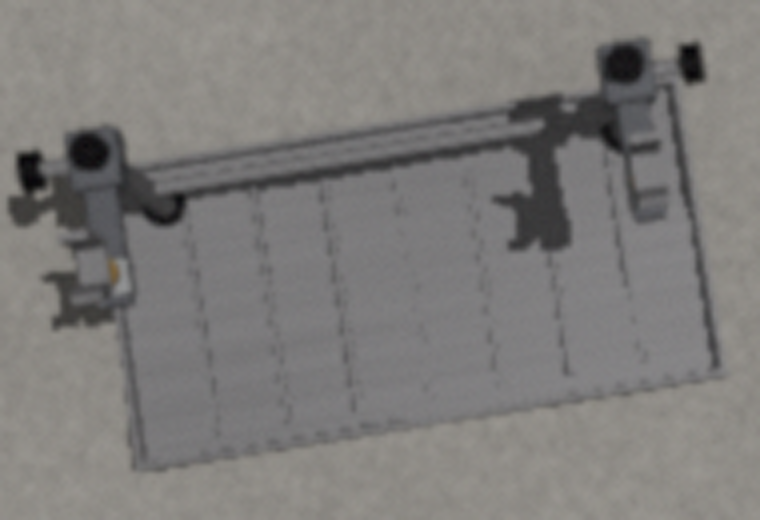

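View pics/t_rack.png

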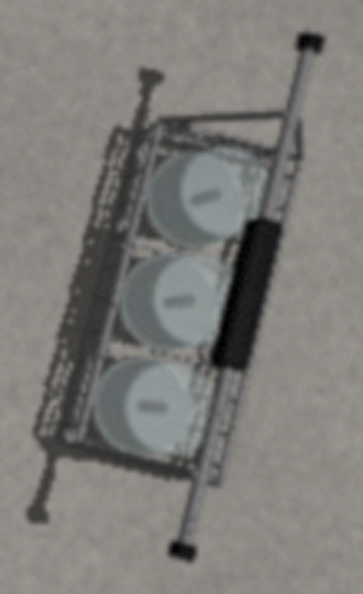

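Run:
```python
from h import *
s=cv2.imread("pics/side0.png");t=cv2.imread("pics/top0.png")
print("grip",tri((348.4,173.4),(504.1,268.7)), plane("top",504.1,268.7,.16))
print("knobs",tri((290+85/6,155+71/6),(523.5,192.3)),tri((290+638/6,155+156/6),(484.7,346.5)))
for z in(.016,):
  c=[plane("top",170+a/4,160+b/4,z) for a,b in((668,88),(718,372),(140,468))]
  print("tray",c,np.linalg.norm(c[0]-c[1]),np.linalg.norm(c[1]-c[2]))
  c=[plane("side",255+a/3.4,180+b/3.4,z) for a,b in((238,281),(262,548),(18,556))]
  print("tray side",c,np.linalg.norm(c[0]-c[1]),np.linalg.norm(c[1]-c[2]))
crop(s,278,188,28,36,16,"pics/s_hB.png");crop(s,278,245,28,40,15,"pics/s_hA.png")
crop(t,178,185,50,60,10,"pics/t_hA.png");crop(t,310,160,45,65,9,"pics/t_hB.png")
crop(s,225,235,130,120,5,"pics/s_tray.png")
```

```text
grip (array([ 0.4942, -0.2864,  0.1526]), np.float64(0.0010180517309109174)) [ 0.4933 -0.2839  0.16  ]
knobs (array([ 0.6406, -0.3324,  0.1512]), np.float64(0.0008280820182665777)) (array([ 0.3469, -0.2424,  0.1511]), np.float64(0.00018416375449695658))
tray [array([0.6983, 0.0247, 0.016 ]), array([0.5395, 0.0014, 0.016 ]), array([0.4939, 0.3201, 0.016 ])] 0.16048078438165303 0.3219064032249062
tray side [array([0.5423, 0.0118, 0.016 ]), array([0.4949, 0.3323, 0.016 ]), array([0.6586, 0.3519, 0.016 ])] 0.32395637667260346 0.16493424672008009
```

View pics/s_hB.png

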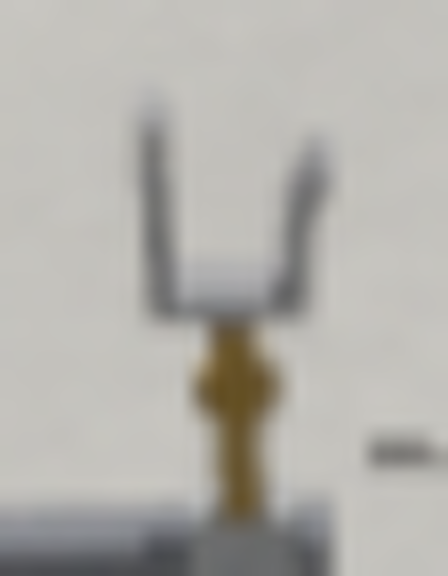

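View pics/s_hA.png

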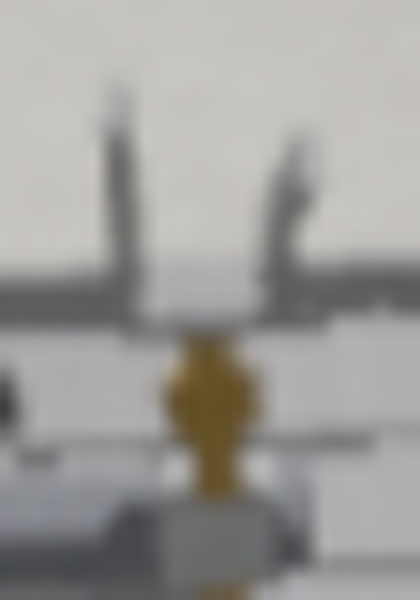

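View pics/t_hA.png

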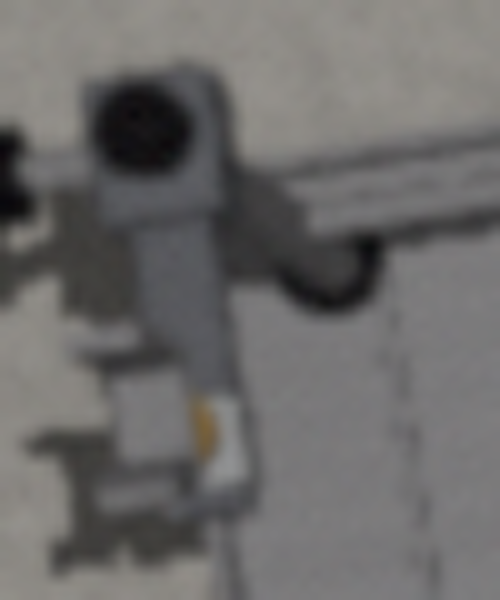

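View pics/t_hB.png

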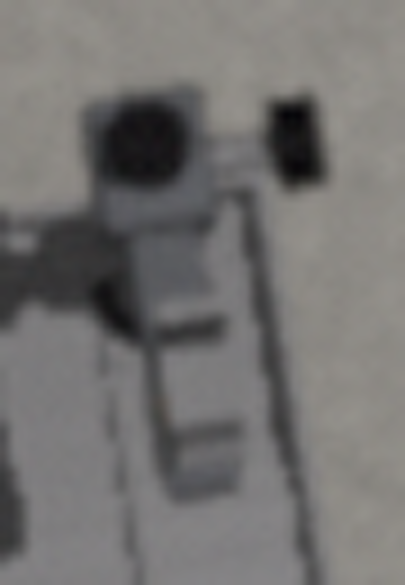

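View pics/s_tray.png

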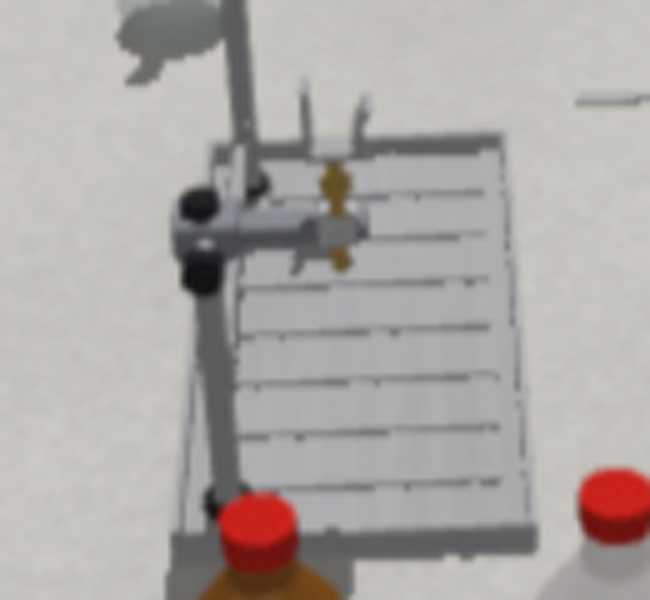

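Run:
```python
from h import *
S=lambda a,b:plane("side",225+a/5,235+b/5,.016)
c=[S(503,133),S(535,525),S(172,535),S(212,147)]
print("side tray",np.array(c)); C=np.array(c)
print("ctr",C.mean(0), "ydir deg",np.degrees(np.arctan2(*(C[1]-C[0])[[1,0]])),np.degrees(np.arctan2(*(C[2]-C[3])[[1,0]])))
ft={"A":(178+15.2,185+41.2),"B":(310+198/9,160+380/9)}
fs={"A":(278+205/15,245+292/15),"B":(278+228/16,188+278/16)}
f={}
for k in"AB": f[k]=tri(fs[k],ft[k]); print(k,f[k])
print("backA",tri((278+118/15,245+107/15),(178+10.6,185+34.3)),"tipA",tri((278+298/15,245+160/15),(178+13.5,185+49.5)))
print("backB",tri((278+150/16,188+108/16),(310+187/9,160+317/9)),"tipB",tri((278+315/16,188+152/16),(310+205/9,160+492/9)))
a,b=f["A"][0],f["B"][0];d=a-b
print("mid",(a+b)/2,"dist",np.linalg.norm(d[:2]),"dir",np.degrees(np.arctan2(d[1],d[0])))
t=[plane("top",170+x/4,160+y/4,.016) for x,y in((668,88),(718,372),(140,468))]
print("ctr top",(t[0]+t[2])/2,np.degrees(np.arctan2(*(t[2]-t[1])[[1,0]])))
```

```text
side tray [[0.5412 0.0065 0.016 ]
 [0.4954 0.3283 0.016 ]
 [0.6617 0.347  0.016 ]
 [0.7023 0.0307 0.016 ]]
ctr [0.6001 0.1781 0.016 ] ydir deg 98.09862193196258 97.31624546649977
A (array([0.5834, 0.3003, 0.2036]), np.float64(0.00016621852544258345))
B (array([0.6204, 0.042 , 0.2111]), np.float64(0.0007188592227882922))
backA (array([0.5931, 0.301 , 0.2356]), np.float64(0.0013085528646743546)) tipA (array([0.5672, 0.2983, 0.2257]), np.float64(0.002194400232641886))
backB (array([0.6293, 0.0448, 0.2427]), np.float64(0.0013699514689237368)) tipB (array([0.5996, 0.0422, 0.2339]), np.float64(0.0070332505071413936))
mid [0.6019 0.1712 0.2073] dist 0.2609831097076406 dir 98.15515991799447
ctr top [0.5961 0.1724 0.016 ] 98.14589026173563
```

The measurements agree with each other. The floors come out at A ≈ 0.204 and B ≈ 0.211, the hooks are 261 mm apart at a direction of 98.15°, and the tray gives the same direction. The grip is at (0.494, -0.286, 0.153). I'll go up and then across.

Call:
send_rows(moves=[[0,0,-0.05,0],[0,0,-0.05,0],[0,0,-0.02,0],[-0.0335,-0.0318,0,0],[-0.0335,-0.0318,0,0],[-0.0335,-0.0318,0,0],[-0.0335,-0.0318,0,0],[-0.0335,-0.0318,0,0],[-0.0335,-0.0318,0,0],[-0.0335,-0.0318,0,0],[-0.0335,-0.0318,0,0],[-0.0335,-0.0318,0,0],[-0.0335,-0.0318,0,0],[-0.0335,-0.0318,0,0],[-0.0335,-0.0318,0,0],[-0.0335,-0.0318,0,0],[-0.0335,-0.0318,0,0],[-0.0335,-0.0318,0,0],[-0.0335,-0.0318,0,0],[-0.0335,-0.0318,0,0]], claw=1)

```text
clock: 2.1
eef_pos: [0.4945, -0.2875, 0.3507]
tool_rot: [0.225, 0.974, 0.0, -0.0]
ft_force: [0.1, 1.0, 0.8]
grip_width: 0.0854
```

Call:
send_rows(moves=[[0,0,0,-0.8],[0,0,0,-0.75],[0,0,-0.0,0],[0,0,0,0]])

```text
clock: 2.5
eef_pos: [0.4942, -0.2855, 0.3509]
tool_rot: [0.149, 0.989, 0.0, -0.0]
ft_force: [-0.0, -0.5, -0.2]
grip_width: 0.0854
```

```bash
cat >> h.py <<'E'
from scipy.spatial.transform import Rotation as Ro
def delta(tx,ty,tz,yaw_y=None):
    o=monitor.get_obs();R=Ro.from_quat(o["tool_rot"]).as_matrix();p=o["eef_pos"]
    print("t",o["clock"],"pos",p,"yawy deg",np.degrees(np.arctan2(R[1,1],R[0,1])),"z",R[:,2],"F",o["ft_force"],"M",o["ft_torque"],"w",o["grip_width"])
    print("tool delta",R.T@(np.array([tx,ty,tz])-p))
    if yaw_y is not None: print("turn tool rad",-np.radians((yaw_y-np.degrees(np.arctan2(R[1,1],R[0,1]))+90)%180-90))
E
python3 - <<'E'
from h import *
delta(.494,-.2865,.134,72.96)
t,_=cams.camera("top");cv2.imwrite("pics/top1.png",t)
E
```

```text
t 2.5 pos [ 0.4942 -0.2855  0.3509] yawy deg 72.85364097220483 z [-0.0008  0.0005 -1.    ] F [-0.0412 -0.5279 -0.2152] M [ 0.0119 -0.0288 -0.014 ] w 0.08541792922184042
tool delta [-0.0003 -0.001   0.2169]
turn tool rad -0.0018563152242457891
```

View pics/top1.png

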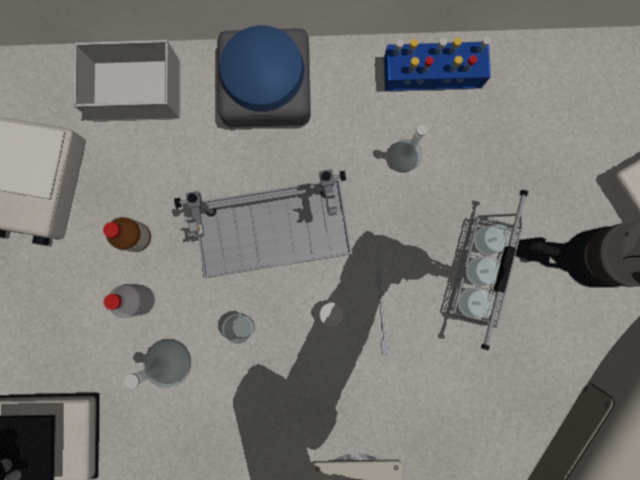

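The top view shows the gripper lined up beyond the grip at (505,269), and nothing has been disturbed. I'll descend and close.

Call:
send_rows(moves=[[0,-0.001,0.04,0],[0,0,0.04,0],[0,0,0.04,0],[0,0,0.04,0],[0,0,0.03,0],[0,0,0.02,0],[0,0,0.007,0],[0,0,0,0]])

```text
clock: 3.35
eef_pos: [0.4936, -0.286, 0.1338]
tool_rot: [0.148, 0.989, 0.0, -0.001]
ft_force: [0.4, 0.6, 1.6]
grip_width: 0.0852
```

Call:
send_rows(moves=[[0,0,0,0],[0,0,0,0],[0,0,0,0],[0,0,0,0],[0,0,0,0],[0,0,0,0],[0,0,0,0],[0,0,0,0]], claw=-1)

```text
clock: 4.15
eef_pos: [0.4945, -0.2865, 0.135]
tool_rot: [0.148, 0.989, 0.0, 0.001]
ft_force: [-0.3, 2.1, 5.2]
grip_width: 0.017
```

Run:
```python
from h import *
delta(.494,-.2865,.134,72.96)
for n in("top","side"):
    t,_=cams.camera(n);cv2.imwrite(f"pics/{n}2.png",t)
    if n=="side": crop(t,270,130,160,120,5,"pics/side2c.png")
```

```text
t 4.15 pos [ 0.4945 -0.2865  0.135 ] yawy deg 72.95215693708406 z [ 0.0013 -0.0001 -1.    ] F [-0.2998  2.1249  5.2301] M [ 0.4287 -0.0207 -0.0301] w 0.017029371660503938
tool delta [ 0.0005 -0.0002  0.001 ]
turn tool rad -0.00013688727132419413
```

View pics/side2c.png

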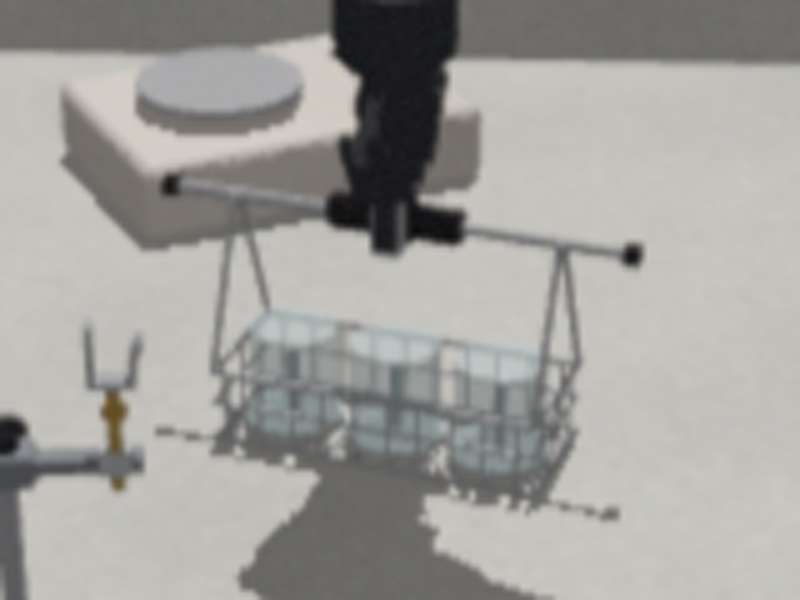

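The grip is held close to its middle, at a width of 17 mm, and the rack is upright. I'll lift gently.

Call:
send_rows(moves=[[0,0,-0.004,0],[0,0,-0.008,0],[0,0,-0.015,0],[0,0,-0.02,0],[0,0,-0.02,0],[0,0,-0.02,0],[0,0,-0.02,0],[0,0,-0.02,0],[0,0,-0.015,0],[0,0,-0.008,0],[0,0,0,0],[0,0,0,0],[0,0,0,0]])

```text
clock: 5.55
eef_pos: [0.4934, -0.2863, 0.2828]
tool_rot: [0.148, 0.989, 0.0, -0.001]
ft_force: [0.2, -0.1, -5.8]
grip_width: 0.0171
```

Call:
send_rows(moves=[[0,0,0,0.4],[0,0,0,0.7],[0,0,0,0.7],[0,0,0,0.8],[0,0,0,0.8],[0,0,0,0.8],[0,0,0,0.8],[0,0,0,0.8],[0,0,0,0.8],[0,0,0,0.8],[0,0,0,0.8],[0,0,0,0.8],[0,0,0,0.8],[0,0,0,0.7],[0,0,0,0.5],[0,0,0,0.31],[0,0,0,0],[0,0,0,0]])

```text
clock: 7.35
eef_pos: [0.4938, -0.2865, 0.2836]
tool_rot: [0.655, 0.756, -0.0, -0.001]
ft_force: [0.4, 1.0, -4.1]
grip_width: 0.0176
```

Run:
```python
from h import *
delta(.5,.159,.285,8.15)
for n in("top","side"):
    t,_=cams.camera(n);cv2.imwrite(f"pics/{n}3.png",t)
print(plane("top",403,155,.03),plane("top",165,362,.04))
```

```text
t 7.35 pos [ 0.4938 -0.2865  0.2836] yawy deg 8.173594720289557 z [-0.0013  0.0007 -1.    ] F [ 0.449   1.04   -4.1218] M [ 0.0247  0.003  -0.0716] w 0.01758938997969967
tool delta [ 0.44    0.0695 -0.0011]
turn tool rad 0.0004118055551397865
[ 0.752  -0.1215  0.03  ] [0.3148 0.4007 0.04  ]
```

View pics/side3.png

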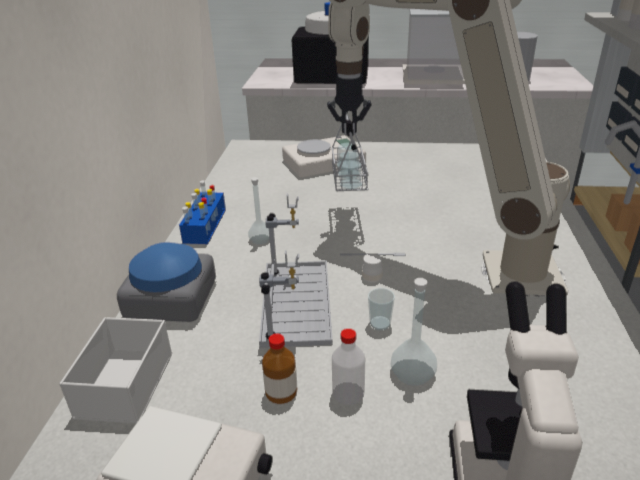

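The rack is upright and turned parallel to the stand, with its lower edge clear. I'll carry it to in front of the hooks.

Call:
send_rows(moves=[[0.01,0.005,0,0],[0.02,0.005,0,0],[0.035,0.005,0,0],[0.04,0.005,0,0],[0.04,0.005,0,0],[0.04,0.005,0,0],[0.04,0.005,0,0],[0.04,0.005,0,0],[0.04,0.005,0,0],[0.04,0.005,0,0],[0.04,0.005,0,0],[0.03,0.005,0,0],[0.015,0.005,0,0],[0.01,0.005,0,0],[0,0,0,0],[0,0,0,0],[0,0,0,0]])

```text
clock: 9.15
eef_pos: [0.5011, 0.1576, 0.2843]
tool_rot: [0.656, 0.755, -0.0, 0.0]
ft_force: [-0.3, -0.0, -4.1]
grip_width: 0.017
```

Run:
```python
from h import *
delta(.601,.1725,.285,8.15)
ims={}
for n in("top","side"):
    t,_=cams.camera(n);cv2.imwrite(f"pics/{n}4.png",t);ims[n]=t
    m=((t.max(2)<45)).astype(np.uint8)
    k,l,st,c=cv2.connectedComponentsWithStats(m)
    print(n,[(c[j].round(1).tolist(),st[j].tolist()) for j in range(1,k) if 6<st[j,4]<2000 and 150<c[j][0]<400 and 120<c[j][1]<400])
```

```text
t 9.15 pos [0.5011 0.1576 0.2843] yawy deg 8.028518506684405 z [-0.0003 -0.0006 -1.    ] F [-0.2678 -0.0339 -4.0951] M [-0.0108 -0.0407  0.004 ] w 0.017011188815331646
tool delta [ 0.0008  0.101  -0.0008]
turn tool rad -0.002120252038596689
top [([265.0, 121.3], [221, 114, 88, 13, 719]), ([325.3, 175.7], [321, 172, 10, 8, 64]), ([342.3, 175.5], [340, 172, 5, 8, 31]), ([238.8, 192.2], [238, 190, 2, 6, 8]), ([322.1, 192.9], [320, 190, 5, 7, 23]), ([191.8, 197.5], [188, 194, 9, 8, 63]), ([240.5, 200.5], [240, 197, 2, 8, 8]), ([177.2, 202.7], [175, 199, 6, 9, 40]), ([275.2, 246.9], [256, 201, 36, 69, 329]), ([162.0, 230.0], [162, 227, 1, 7, 7]), ([356.0, 252.0], [354, 249, 5, 7, 33])]
side [([333.1, 163.3], [306, 131, 56, 76, 1789]), ([270.5, 217.0], [268, 214, 6, 7, 27]), ([337.8, 228.5], [335, 226, 6, 6, 28]), ([264.6, 275.9], [262, 274, 6, 5, 27]), ([265.1, 289.2], [262, 286, 7, 8, 52])]
```

View pics/side4.png

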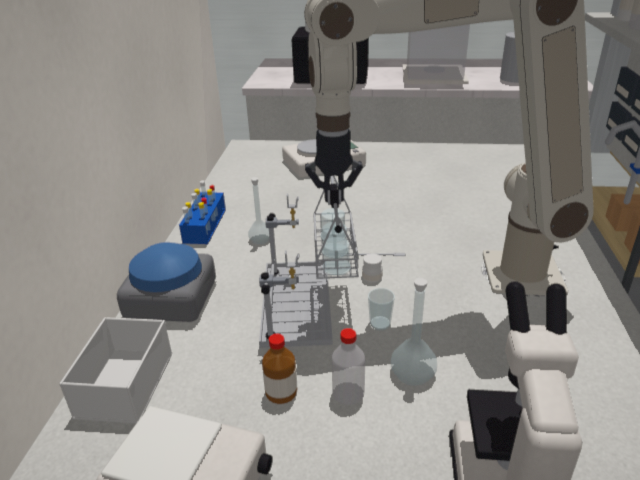

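View pics/top4.png

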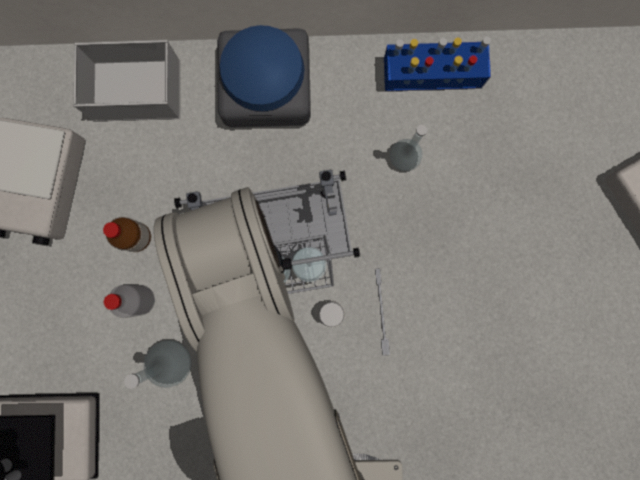

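Run:
```python
from h import *
k=plane("top",356,252,.304);j=plane("side",337.8,228.5,.304)
print(k,j,(k+j)/2,np.linalg.norm(j-k),np.degrees(np.arctan2(*(j-k)[[1,0]])))
```

```text
[0.5218 0.0071 0.304 ] [0.4804 0.3101 0.304 ] [0.5011 0.1586 0.304 ] 0.3058811092154597 97.78794272504634
```

The carried rack's knobs sit 306 mm apart, as they should. The centre is (0.501, 0.159) and the direction 97.8°. I'll move in over the hooks at bar z ≈ 0.304.

Call:
send_rows(moves=[[0,0.005,0,-0.05],[0,0.01,0,0],[0,0.015,0,0],[0,0.015,0,0],[0,0.015,0,0],[0,0.015,0,0],[0,0.015,0,0],[0,0.008,0,0],[0,0.003,0,0],[0,0,0,0],[0,0,0.01,0],[0,0,0.015,0],[0,0,0.01,0],[0,0,0.005,0],[0,0,0,0],[0,0,0,0]])

```text
clock: 10.85
eef_pos: [0.601, 0.1737, 0.2447]
tool_rot: [0.653, 0.757, 0.0, 0.0]
ft_force: [-0.5, -0.4, -4.2]
grip_width: 0.0172
```

Run:
```python
from h import *
delta(.601,.1725,.285,8.15)
for n in("top","side"):
    t,_=cams.camera(n);cv2.imwrite(f"pics/{n}5.png",t)
    if n=="side": crop(t,240,160,130,130,4.5,"pics/side5c.png")
    else: crop(t,170,160,210,150,3.8,"pics/top5c.png")
```

```text
t 10.85 pos [0.601  0.1737 0.2447] yawy deg 8.42624620051143 z [ 0.0005  0.0002 -1.    ] F [-0.5192 -0.4174 -4.2475] M [-0.0062  0.0096  0.0071] w 0.017198534385130998
tool delta [-0.0012 -0.0002 -0.0403]
turn tool rad 0.004821405745048775
```

View pics/side5c.png

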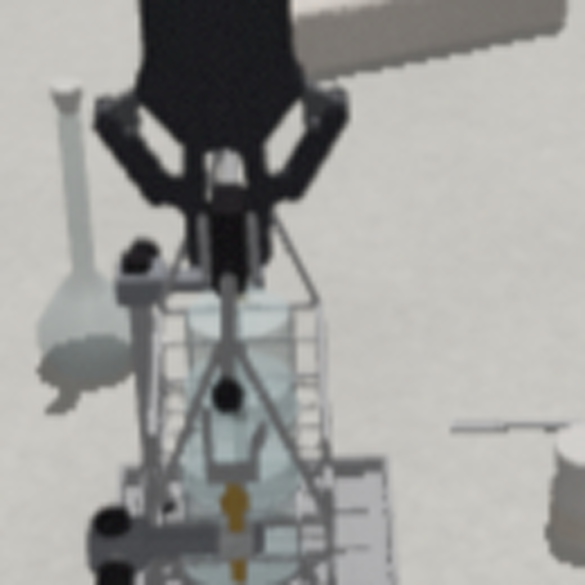

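View pics/top5c.png

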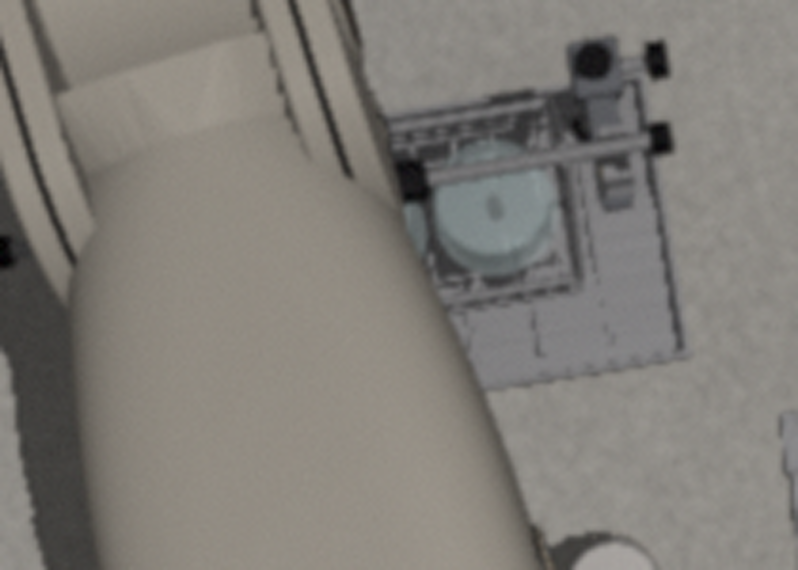

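Run:
```python
from h import *
k=plane("top",170+660/3.8,160+138/3.8,.264);j=plane("side",290.4,248.2,.264)
u=(j-k)/np.linalg.norm(j-k)
print(k,j,(k+j)/2,np.linalg.norm(j-k),np.degrees(np.arctan2(u[1],u[0])))
m=(k+j)/2;sx=np.array([np.cos(np.radians(8.15)),np.sin(np.radians(8.15)),0])
for n,h in(("A",[.5834,.3003]),("B",[.6204,.042])):
    e=m+(u if n=="A" else -u)*.13; d=e[:2]-h; print(n,e,"dx",d@sx[:2],"dy",d@[-sx[1],sx[0]])
```

```text
[0.6221 0.0228 0.264 ] [0.5784 0.3288 0.264 ] [0.6002 0.1758 0.264 ] 0.3090555402592383 98.12716409735248
A [0.5818 0.3045 0.264 ] dx -0.0009590694884053363 dy 0.004396665238101962
B [0.6186 0.0471 0.264 ] dx -0.0010710725747008784 dy 0.005333248926289693
```

The bar ends are within about 1 mm of the hook centres in x and about 4 mm off along the bar. I'll correct that and descend.

Call:
send_rows(moves=[[-0.003,0.001,0.005,0],[0,0,0.01,0],[0,0,0.01,0],[0,0,0.007,0],[0,0,0.004,0],[0,0,0.002,0],[0,0,0,0],[0,0,0,0],[0,0,0,0]])

```text
clock: 11.85
eef_pos: [0.6027, 0.1709, 0.2069]
tool_rot: [0.653, 0.757, 0.0, 0.0]
ft_force: [-0.2, 0.3, -4.8]
grip_width: 0.0171
```

Run:
```python
from h import *
delta(.601,.1705,.196,8.15)
for n in("top","side"):
    t,_=cams.camera(n);cv2.imwrite(f"pics/{n}6.png",t)
    if n=="side": crop(t,240,160,130,130,4.5,"pics/side6c.png")
    else: crop(t,250,160,110,80,6,"pics/top6c.png")
```

```text
t 11.85 pos [0.6027 0.1709 0.2069] yawy deg 8.421914504166487 z [ 0.001   0.0003 -1.    ] F [-0.1659  0.3122 -4.7842] M [-0.0565  0.0079 -0.0026] w 0.017104060167952267
tool delta [-0.0001 -0.0018  0.0109]
turn tool rad 0.004745803381633069
```

View pics/side6c.png

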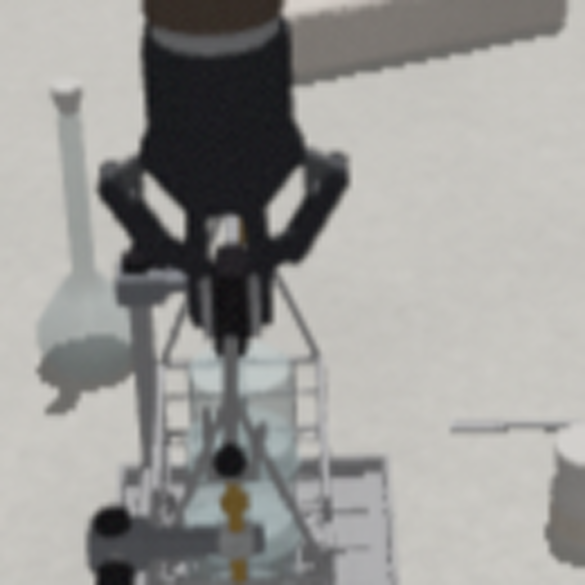

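View pics/top6c.png

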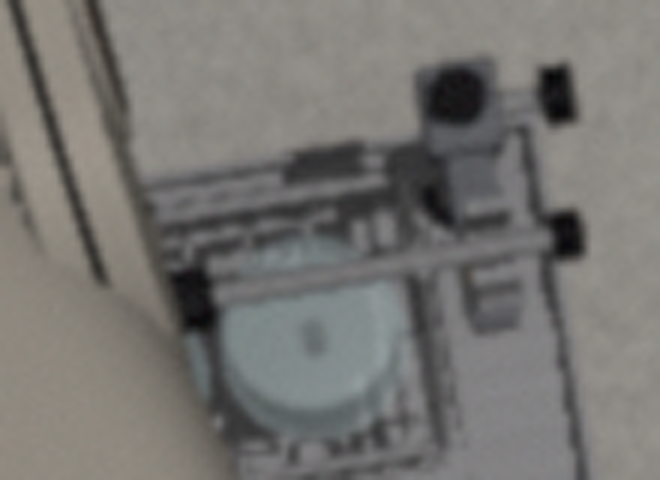

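In both views the bar lies between each hook's back and tip. I'll go on slowly by feel.

Call:
send_rows(moves=[[0,0,0.003,0],[0,0,0.002,0],[0,0,0.001,0],[0,0,0.001,0],[0,0,0,0]])

```text
clock: 12.45
eef_pos: [0.6023, 0.1708, 0.1991]
tool_rot: [0.653, 0.757, -0.0, -0.0]
ft_force: [0.3, -0.5, -4.5]
grip_width: 0.0169
```

Call:
send_rows(moves=[[0,0,0.001,0],[0,0,0.0005,0],[0,0,0,0]])

```text
clock: 12.75
eef_pos: [0.6024, 0.1708, 0.1977]
tool_rot: [0.653, 0.757, -0.0, -0.0]
ft_force: [-0.9, -0.1, -4.1]
grip_width: 0.0172
```

Call:
send_rows(moves=[[0,0,0.001,0],[0,0,0.0005,0],[0,0,0,0]])

```text
clock: 13.05
eef_pos: [0.6026, 0.1708, 0.1968]
tool_rot: [0.653, 0.757, 0.0, 0.0]
ft_force: [-0.6, -0.1, -2.8]
grip_width: 0.017
```

Call:
send_rows(moves=[[0,0,0.0005,0],[0,0,0.0005,0],[0,0,0,0]])

```text
clock: 13.35
eef_pos: [0.6027, 0.1708, 0.1959]
tool_rot: [0.653, 0.757, 0.0, 0.001]
ft_force: [-0.9, -0.6, 1.6]
grip_width: 0.0171
```

Run:
```python
from h import *
delta(.601,.1705,.196,8.15)
```

```text
t 13.35 pos [0.6027 0.1708 0.1959] yawy deg 8.424616903279901 z [ 0.0012 -0.0001 -1.    ] F [-0.8906 -0.595   1.5945] M [-0.5821  0.1621 -0.0778] w 0.017139577912781916
tool delta [-0.0001 -0.0017 -0.0001]
turn tool rad 0.004792969143865174
```

Call:
send_rows(moves=[[0,0,0.0005,0],[0,0,0.0005,0],[0,0,0,0]])

```text
clock: 13.65
eef_pos: [0.6026, 0.1709, 0.1944]
tool_rot: [0.653, 0.757, 0.0, 0.0]
ft_force: [-0.7, 1.0, 0.8]
grip_width: 0.0174
```

Run:
```python
from h import *
delta(.601,.1705,.196,8.15)
```

```text
t 13.65 pos [0.6026 0.1709 0.1944] yawy deg 8.43208157845522 z [ 0.0005  0.     -1.    ] F [-0.6722  1.0049  0.8077] M [-0.4995 -0.0715 -0.0186] w 0.017436376929120128
tool delta [-0.0001 -0.0016 -0.0016]
turn tool rad 0.0049232523032662805
```

Hook B touched first, as expected. The rack is pivoting in the pads at about 5 N, so I'll lower until A bears too.

Call:
send_rows(moves=[[0,0,0.0005,0],[0,0,0.0005,0],[0,0,0,0]])

```text
clock: 13.95
eef_pos: [0.6027, 0.1709, 0.194]
tool_rot: [0.653, 0.757, 0.001, 0.0]
ft_force: [-1.5, 0.3, 4.4]
grip_width: 0.0175
```

Run:
```python
from h import *
delta(.601,.1705,.196,8.15)
```

```text
t 13.95 pos [0.6027 0.1709 0.194 ] yawy deg 8.421864131772253 z [ 0.001   0.0005 -1.    ] F [-1.4898  0.321   4.4005] M [-0.4369  0.1713  0.0099] w 0.017507788961427528
tool delta [-0.0002 -0.0017 -0.002 ]
turn tool rad 0.004744924217501441
```

Call:
send_rows(moves=[[0,0,0.0005,0],[0,0,0.0005,0],[0,0,0,0]])

```text
clock: 14.25
eef_pos: [0.6027, 0.1709, 0.1939]
tool_rot: [0.653, 0.757, 0.001, 0.001]
ft_force: [-2.7, -0.2, 8.5]
grip_width: 0.017
```

Run:
```python
from h import *
delta(.601,.1705,.196,8.15)
```

```text
t 14.25 pos [0.6027 0.1709 0.1939] yawy deg 8.424758549945027 z [ 0.002   0.0007 -1.    ] F [-2.6645 -0.2494  8.5475] M [-0.417   0.3901 -0.0656] w 0.016993002154166728
tool delta [-0.0002 -0.0018 -0.0021]
turn tool rad 0.004795441344546124
```

Call:
send_rows(moves=[[0,0,0.0005,0],[0,0,0,0]])

```text
clock: 14.45
eef_pos: [0.6028, 0.171, 0.1939]
tool_rot: [0.653, 0.757, 0.001, 0.001]
ft_force: [-2.7, -0.2, 9.0]
grip_width: 0.0171
```

Run:
```python
from h import *
delta(.601,.1705,.196,8.15)
```

```text
t 14.45 pos [0.6028 0.171  0.1939] yawy deg 8.420989995768256 z [ 0.0024  0.0009 -1.    ] F [-2.6753 -0.1642  9.0414] M [-0.5486  0.5521 -0.0494] w 0.017095397990874076
tool delta [-0.0002 -0.0018 -0.0021]
turn tool rad 0.0047296676661216525
```

Both hooks bear now: total is about 13 N and z has stopped at 0.1939. I'll look before tugging.

Run:
```python
from h import *
for n in("top","side"):
    t,_=cams.camera(n);cv2.imwrite(f"pics/{n}7.png",t)
    if n=="side": crop(t,265,215,60,60,10,"pics/side7c.png")
    else: crop(t,300,165,60,60,10,"pics/top7c.png")
delta(.601,.1705,.196,8.15)
```

```text
t 14.55 pos [0.6028 0.1709 0.1939] yawy deg 8.422682988073426 z [ 0.0025  0.0009 -1.    ] F [-3.1945  0.3182  9.3348] M [-0.4329  0.6166 -0.0864] w 0.01710547430026728
tool delta [-0.0002 -0.0018 -0.0021]
turn tool rad 0.004759215956057734
```

View pics/side7c.png

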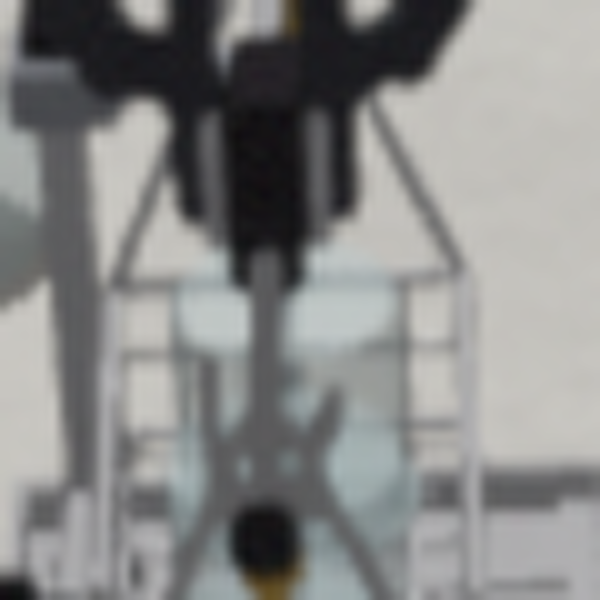

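View pics/top7c.png

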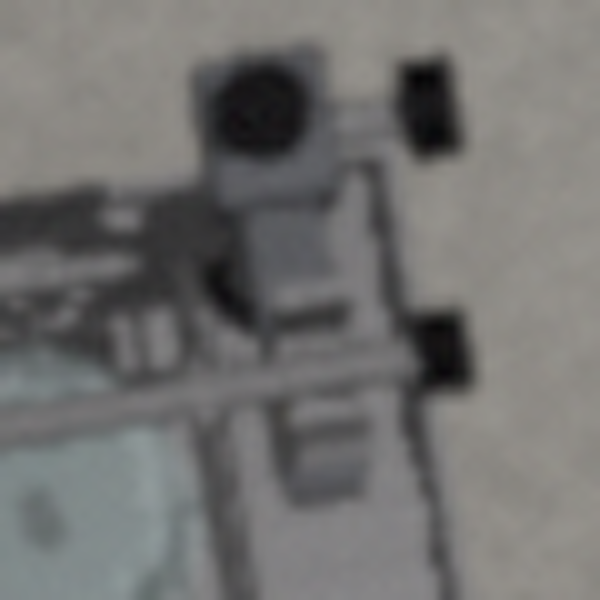

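The bar lies on both floors, about midway between back and tip. I'll ease the vertical load a little and then tug towards the tips in small steps.

Call:
send_rows(moves=[[0,0,-0.0005,0],[0,-0.001,0,0],[0,-0.001,0,0],[0,0,0,0]])

```text
clock: 14.95
eef_pos: [0.6023, 0.1709, 0.194]
tool_rot: [0.653, 0.757, 0.002, 0.002]
ft_force: [2.3, 1.1, 5.3]
grip_width: 0.017
```

Run:
```python
from h import *
delta(.601,.1705,.196,8.15)
```

```text
t 14.95 pos [0.6023 0.1709 0.194 ] yawy deg 8.430775913086759 z [ 0.0053  0.0012 -1.    ] F [2.3    1.1098 5.3089] M [-0.2822 -0.5612  0.1003] w 0.017010727435836297
tool delta [-0.0002 -0.0014 -0.002 ]
turn tool rad 0.004900464143657339
```

Call:
send_rows(moves=[[0,-0.0005,0,0],[0,-0.0005,0,0],[0,0,0,0]])

```text
clock: 15.25
eef_pos: [0.6019, 0.1709, 0.194]
tool_rot: [0.653, 0.757, 0.003, 0.002]
ft_force: [4.5, 0.8, 6.2]
grip_width: 0.0173
```

Run:
```python
from h import *
delta(.601,.1705,.196,8.15)
```

```text
t 15.25 pos [0.6019 0.1709 0.194 ] yawy deg 8.453324275134875 z [ 0.0062  0.0013 -1.    ] F [4.4721 0.8373 6.2211] M [-0.2159 -0.9382  0.2404] w 0.017255736421850992
tool delta [-0.0002 -0.0009 -0.0021]
turn tool rad 0.005294007302328639
```

Call:
send_rows(moves=[[0,0,-0.0005,0],[0,-0.0005,0,0],[0,-0.0005,0,0],[0,0,0,0]])

```text
clock: 15.65
eef_pos: [0.6, 0.1705, 0.194]
tool_rot: [0.653, 0.757, 0.002, 0.001]
ft_force: [4.0, 1.0, 6.3]
grip_width: 0.0173
```

Run:
```python
from h import *
delta(.601,.1705,.196,8.15)
```

```text
t 15.65 pos [0.6    0.1705 0.194 ] yawy deg 8.436839262657669 z [ 0.004   0.0008 -1.    ] F [4.0326 1.0281 6.3245] M [-0.2864 -0.9787  0.1828] w 0.01734127727705394
tool delta [-0.0002  0.001  -0.002 ]
turn tool rad 0.005006289557369075
```

Call:
send_rows(moves=[[0,-0.0005,0,0],[0,-0.0005,0,0],[0,0,0,0]])

```text
clock: 15.95
eef_pos: [0.599, 0.1703, 0.1939]
tool_rot: [0.653, 0.757, 0.002, 0.001]
ft_force: [3.8, 1.0, 5.7]
grip_width: 0.0175
```

Run:
```python
from h import *
delta(.601,.1705,.196,8.15)
```

```text
t 15.95 pos [0.599  0.1703 0.1939] yawy deg 8.428400035956184 z [ 0.0039  0.0008 -1.    ] F [3.7896 0.9878 5.7311] M [-0.2209 -0.8803  0.1978] w 0.017538105997637395
tool delta [-0.0001  0.0021 -0.0021]
turn tool rad 0.004858997265105968
```

It is sliding now, with about 4 N of friction. I'll go on towards the tips.

Call:
send_rows(moves=[[0,-0.0005,-0.0003,0],[0,-0.0005,-0.0003,0],[0,0,0,0]])

```text
clock: 16.25
eef_pos: [0.5974, 0.17, 0.194]
tool_rot: [0.654, 0.757, 0.001, 0.001]
ft_force: [5.3, 0.9, 4.6]
grip_width: 0.0172
```

Run:
```python
from h import *
delta(.601,.1705,.196,8.15)
```

```text
t 16.25 pos [0.5974 0.17   0.194 ] yawy deg 8.3829571015665 z [ 0.0024  0.0005 -1.    ] F [5.2967 0.8547 4.6379] M [-0.18   -0.9983 -0.0429] w 0.017152605984105417
tool delta [-0.0001  0.0036 -0.002 ]
turn tool rad 0.004065868438238233
```

Call:
send_rows(moves=[[0,-0.0005,0,0],[0,-0.0005,0,0],[0,0,0,0]])

```text
clock: 16.55
eef_pos: [0.5969, 0.17, 0.194]
tool_rot: [0.654, 0.757, 0.001, 0.001]
ft_force: [6.2, 1.6, 4.8]
grip_width: 0.0171
```

Run:
```python
from h import *
delta(.601,.1705,.196,8.15)
```

```text
t 16.55 pos [0.5969 0.17   0.194 ] yawy deg 8.35096456036289 z [ 0.0033  0.0008 -1.    ] F [6.2478 1.6403 4.8417] M [-0.1724 -1.3111 -0.2031] w 0.01709032557846936
tool delta [-0.0001  0.0041 -0.002 ]
turn tool rad 0.0035074932581553404
```

The moment Mz turned negative, so tip A (+y) touched first. I'll swing end B towards its tip with small turns while tugging.

Call:
send_rows(moves=[[0,-0.0005,0,0.04],[0,0,0,0.03],[0,0,0,0]])

```text
clock: 16.85
eef_pos: [0.5968, 0.1699, 0.194]
tool_rot: [0.656, 0.755, 0.002, 0.001]
ft_force: [7.8, 1.8, 4.0]
grip_width: 0.0174
```

Run:
```python
from h import *
delta(.601,.1705,.196,8.15)
```

```text
t 16.85 pos [0.5968 0.1699 0.194 ] yawy deg 8.007509946422047 z [ 0.004   0.0007 -1.    ] F [7.8222 1.8058 4.0236] M [-0.1513 -1.5008  0.1527] w 0.017387987232681378
tool delta [-0.      0.0042 -0.002 ]
turn tool rad -0.002486920586278503
```

Call:
send_rows(moves=[[0,-0.0005,0,0.04],[0,0,0,0.03],[0,0,0,0]])

```text
clock: 17.15
eef_pos: [0.5968, 0.1699, 0.194]
tool_rot: [0.658, 0.753, 0.002, 0.002]
ft_force: [8.5, 1.2, 2.8]
grip_width: 0.0171
```

Run:
```python
from h import *
delta(.601,.1705,.196,8.15)
```

```text
t 17.15 pos [0.5968 0.1699 0.194 ] yawy deg 7.6635799111716505 z [ 0.005   0.0007 -1.    ] F [8.5211 1.2051 2.8231] M [-0.1131 -1.8111  0.4965] w 0.01708290140725346
tool delta [-0.      0.0043 -0.002 ]
turn tool rad -0.008489632097898055
```

Both tips hold now: x has stopped, and Mz shifted to B. I'll balance the turn, tug slightly more and hold.

Call:
send_rows(moves=[[0,-0.0005,0,-0.05],[0,-0.0005,0,0],[0,0,0,0],[0,0,0,0],[0,0,0,0],[0,0,0,0]])

```text
clock: 17.75
eef_pos: [0.5967, 0.1699, 0.194]
tool_rot: [0.657, 0.754, 0.003, 0.002]
ft_force: [11.2, 2.4, 2.0]
grip_width: 0.017
```

Run:
```python
from h import *
delta(.601,.1705,.196,8.15)
```

```text
t 17.75 pos [0.5967 0.1699 0.194 ] yawy deg 7.9067700514087615 z [ 0.0067  0.001  -1.    ] F [11.2192  2.4046  2.0166] M [-0.0627 -2.316   0.2695] w 0.01703509928527519
tool delta [ 0.      0.0043 -0.002 ]
turn tool rad -0.004245163442373598
```

The tug is about 11 N in all, balanced to within about 2 N, and the hooks carry 6–7 N vertically. I'll hold with a small rebalance, then ease off.

Call:
send_rows(moves=[[0,0,0,-0.03],[0,0,0,0],[0,0,0,0],[0,0,0,0]])

```text
clock: 18.15
eef_pos: [0.5967, 0.1699, 0.194]
tool_rot: [0.656, 0.755, 0.003, 0.002]
ft_force: [11.2, 1.7, 1.8]
grip_width: 0.017
```

Run:
```python
from h import *
delta(.601,.1705,.196,8.15)
```

```text
t 18.15 pos [0.5967 0.1699 0.194 ] yawy deg 8.051895196046399 z [ 0.0067  0.0011 -1.    ] F [11.2447  1.6794  1.7503] M [-0.0395 -2.2727  0.1507] w 0.01696035247983575
tool delta [-0.      0.0043 -0.002 ]
turn tool rad -0.0017122518410139303
```

Call:
send_rows(moves=[[0,0.0005,0,0],[0,0.0005,0,0],[0,0.0005,0,0],[0,0.0005,0,0],[0,0.0005,0,0],[0,0.0003,0,0],[0,0,0,0],[0,0,0,0]])

```text
clock: 18.95
eef_pos: [0.5969, 0.1699, 0.194]
tool_rot: [0.656, 0.755, 0.001, 0.001]
ft_force: [4.0, 1.4, 5.0]
grip_width: 0.0172
```

Run:
```python
from h import *
delta(.601,.1705,.196,8.15)
```

```text
t 18.95 pos [0.5969 0.1699 0.194 ] yawy deg 8.063383552538125 z [ 0.0016  0.0003 -1.    ] F [4.0421 1.3807 5.0066] M [-0.258 -0.898  0.055] w 0.017246616455567035
tool delta [-0.      0.0041 -0.002 ]
turn tool rad -0.0015117421945904648
```

Call:
send_rows(moves=[[0,0.0005,-0.0002,0],[0,0.0005,-0.0002,0],[0,0.0003,0,0],[0,0,0,0]])

```text
clock: 19.35
eef_pos: [0.5969, 0.17, 0.1939]
tool_rot: [0.656, 0.755, -0.0, -0.0]
ft_force: [1.1, 1.6, 6.0]
grip_width: 0.0169
```

Call:
send_rows(moves=[[0,0,0,0],[0,0,0,0],[0,0,0,0],[0,0,0,0],[0,0,0,0],[0,0,0,0]], claw=0)

```text
clock: 19.95
eef_pos: [0.5974, 0.1701, 0.1936]
tool_rot: [0.656, 0.755, -0.0, -0.0]
ft_force: [-0.8, 0.1, 0.4]
grip_width: 0.0424
```

Run:
```python
from h import *
delta(.601,.1705,.196,8.15)
t,_=cams.camera("side");cv2.imwrite("pics/side8.png",t);crop(t,240,160,130,130,4.5,"pics/side8c.png")
```

```text
t 19.95 pos [0.5974 0.1701 0.1936] yawy deg 8.075532867054482 z [-0.0005 -0.     -1.    ] F [-0.8363  0.1013  0.4268] M [ 0.0104 -0.0447  0.0081] w 0.04244154695014141
tool delta [-0.0001  0.0036 -0.0024]
turn tool rad -0.00129969665441957
```

View pics/side8c.png

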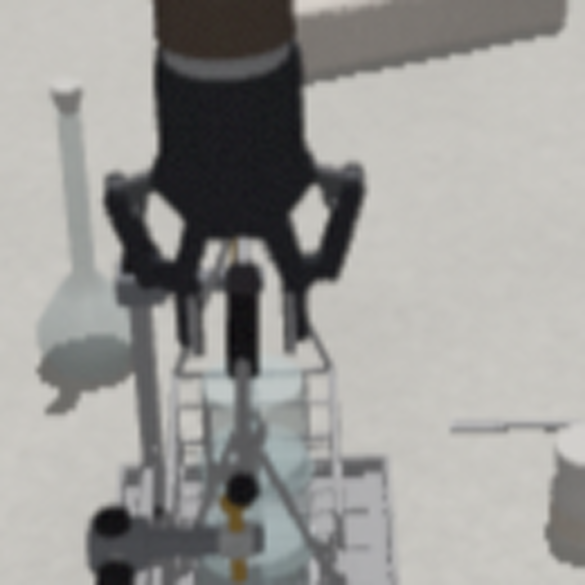

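The fingers are clear on both sides at 42 mm and the rack hangs. I'll retreat straight up and then check.

Call:
send_rows(moves=[[0,0,-0.005,0],[0,0,-0.01,0],[0,0,-0.02,0],[0,0,-0.03,0],[0,0,-0.04,0],[0,0,-0.04,0],[0,-0.02,-0.02,0],[0,-0.04,0,0],[0,-0.04,0,0],[0,-0.04,0,0],[0,-0.04,0,0],[0,-0.04,0,0],[0,-0.03,0,0],[0,0,0,0],[0,0,0,0],[0,0,0,0],[0,0,0,0],[0,0,0,0]])

```text
clock: 21.8
eef_pos: [0.3508, 0.1351, 0.3585]
tool_rot: [0.656, 0.755, -0.0, -0.0]
ft_force: [-0.3, -0.3, 0.6]
grip_width: 0.0428
```

Run:
```python
from h import *
delta(.601,.1705,.196,8.15)
for n in("top","side"):
    t,_=cams.camera(n);cv2.imwrite(f"pics/{n}9.png",t)
    m=((t.max(2)<45)).astype(np.uint8)
    k,l,st,c=cv2.connectedComponentsWithStats(m)
    print(n,[(c[j].round(1).tolist(),st[j].tolist()) for j in range(1,k) if 12<st[j,4]<600 and 170<c[j][0]<370 and 150<c[j][1]<310])
```

```text
t 21.8 pos [0.3508 0.1351 0.3585] yawy deg 8.058374533850493 z [-0.0009 -0.0004 -1.    ] F [-0.26   -0.2785  0.6061] M [-0.0402  0.0741  0.0079] w 0.04281870303511657
tool delta [0.     0.2528 0.1622]
turn tool rad -0.0015991660629835402
top [([325.4, 175.6], [321, 172, 9, 8, 60]), ([342.3, 175.5], [340, 172, 5, 8, 31]), ([322.0, 193.5], [320, 191, 5, 6, 17]), ([191.8, 197.6], [188, 194, 9, 8, 62]), ([177.2, 202.7], [175, 199, 6, 9, 40]), ([344.2, 203.0], [342, 200, 5, 7, 26]), ([262.1, 217.1], [238, 209, 49, 17, 436]), ([180.0, 231.6], [178, 228, 5, 8, 29])]
side [([270.5, 217.1], [268, 214, 6, 7, 28]), ([293.5, 229.3], [291, 219, 6, 22, 122]), ([293.3, 268.7], [291, 266, 6, 6, 26]), ([264.6, 275.9], [262, 274, 6, 5, 27]), ([265.1, 289.2], [262, 286, 7, 8, 52])]
```

View pics/top9.png

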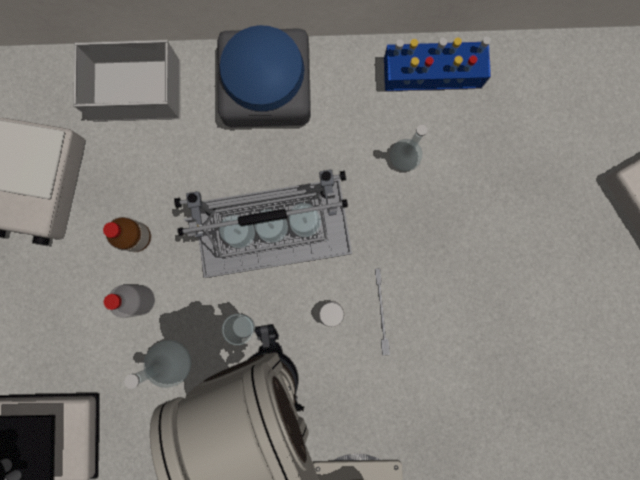

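View pics/side9.png

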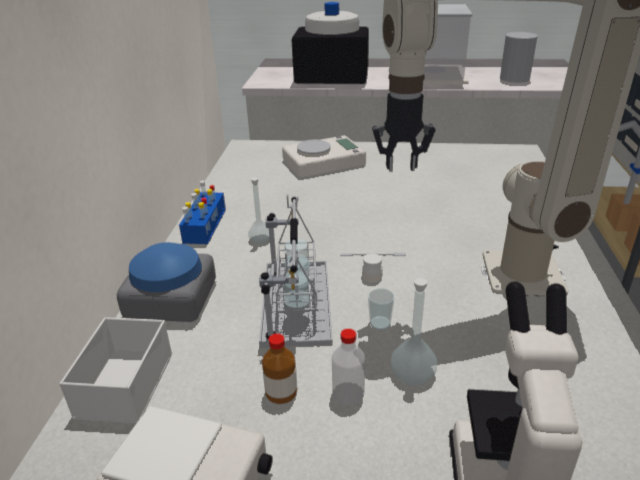

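Run:
```python
from h import *
ja,e=tri((293.3,268.7),(180,231.6)); kb=plane("top",344.2,203,.217); print(ja,e,kb)
u=(ja-kb)/np.linalg.norm(ja-kb);m=(ja+kb)/2
c=np.array([.601,.1725]);sx=np.array([np.cos(np.radians(8.15)),np.sin(np.radians(8.15))])
for s in(1,-1):
    q=m+s*u*.13; d=q[:2]-c; print("stand frame x",d@sx,"y",d@[-sx[1],sx[0]],"z",q[2])
t,_=cams.camera("top");a=cv2.imread("pics/top9.png");print("frame diff near rack",cv2.absdiff(t,a)[150:290,165:365].max())
t0=cv2.imread("pics/top0.png");
for n,(x,y) in dict(fs=(403,155),jar=(330,313),amb=(122,233),wash=(122,300),spat=(381,310)).items():
    print(n,cv2.absdiff(t,t0)[y-20:y+20,x-20:x+20].mean())
```

```text
[0.5747 0.3237 0.2087] 0.0017908791666534792 [0.6179 0.02   0.217 ]
stand frame x -0.004644998511023651 y 0.12997047001302917 z 0.20934080695413737
stand frame x -0.004837093552231844 y -0.12993454539707336 z 0.21636548233237068
frame diff near rack 11
fs 3.9679166666666665
jar 5.07
amb 3.5879166666666666
wash 4.017916666666666
spat 5.144166666666667
```

The bar ends are at stand x ≈ -4.7 mm, y = ±130 mm and z ≈ 0.209 and 0.216, all within limits. The rack is still and the other things haven't moved, so I'll hand in.

```bash
python3 -c "
from workcell import order
print(order.job_done())"
```

```text
the job is handed in; nothing more can be done
None
```

The rack is hanging on both hooks, released and at rest, and the job is handed in. It reports no verdict.

**What I did:** I lifted the rack upright by its grip, brought it in over the hooks and lowered it by feel. Hook B bore first, then hook A. I tugged it towards the tips and turned it slightly until both tips held. The pull was about 11 N in total, which I estimate at 3 N or more on each tip. The largest hook load I could infer was about 14 N. I then eased off, opened the fingers and backed away at about 22 s of the 72 s.

**Last checks:**
- **Bar ends:** both are at about -4.7 mm in stand x and ±130 mm in y, with the bar 209 mm high at A and 216 mm at B. All of this is within limits. The height at B was assumed for the measurement, not measured on its own.
- **At rest:** two pictures in a row showed no movement of the rack. The force on the tool was back to about zero.
- **Other things:** the small flask, jar, amber bottle, wash bottle and spatula look the same as in the first picture. I judged the large flask and the beaker only by eye, and they looked unmoved.

No check failed. The two cameras disagreed by up to 2 mm on the points I checked, mostly along the bar, which is within the given calibration. One early reading of hook B's tip was 7 mm off between views, and I did not rely on it.

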